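# Find the rocking corner of the jig plate and press its shim flat

## Task

One corner of the jig plate rocks: press down on the plate's four corner ears, one after another, with shut fingers until you find the ear that sinks, then press the raised shim lever that sticks out from under that ear down until it lies flat. Leave the other three shim levers up, do not lift the plate off its feet, and leave the things lying around where they are.

Things in the scene. Friction and masses are not known exactly. Their poses are not given: they have to be found in the camera images.
- jig_plate: loose aluminium H-shaped plate, 0.45 kg, 8 mm thick: web 150x64 mm along its x, four corner ears, each 36 mm along x, centred at x = +-60 mm, reaching out to y = +-80 mm. Origin: centre of its underside, 24 mm above the bench; x points away from the robot (turned 0.45 to 0.85 rad to the left), z up. Its top is 32 mm above the bench; a fence, stop and bushes on the web rise 12 mm more
- base: fixed steel base, 216x172x8 mm, origin on the bench under the plate's centre, axes as the plate's. One foot under each ear; two dowels through the web locate the plate but let it tip. Three feet are rigid. One, at any corner, gives: it holds the plate level until its ear is pressed with about 2 to 3 N, then that ear sinks 4 to 5 mm to a stop and springs back when let go. The other ears do not sink
- ear_1 (a point): point on the top of the ear that goes with shim 1, right over its foot, 4 mm beyond the ear's middle, 32 mm above the bench: press down here to test that corner. Given for the level plate; it does not move as the ear sinks. The numbers are not tied to places: any number may be at any corner
- tab_1 (a point): point on the upper face of steel shim lever 1, 28 mm from its pivot, 8 mm from its free end: press straight down here. The lever is a bar 22 mm wide, 4 mm thick, that slants up out from under the plate -x edge of its ear (nearer the robot); pivot 28 mm before the ear's middle, 22 mm above the bench; its toe lies under the ear
- shim_1 (a joint): angle of shim lever 1 (rad): 0 to 0.08 at the start, slanting up by about 29 degrees; 0.5 when pressed flat, level on its stop, upper face 24 mm above the bench, the toe then filling the gap under the ear. Stiff hinge: it needs about 5 N at the tab point and stays where it is left
- ear_2 (a point): point on the top of the ear that goes with shim 2, right over its foot, 4 mm beyond the ear's middle, 32 mm above the bench: press down here to test that corner. Given for the level plate; it does not move as the ear sinks. The numbers are not tied to places: any number may be at any corner
- tab_2 (a point): point on the upper face of steel shim lever 2, 28 mm from its pivot, 8 mm from its free end: press straight down here. The lever is a bar 22 mm wide, 4 mm thick, that slants up out from under the plate -x edge of its ear (nearer the robot); pivot 28 mm before the ear's middle, 22 mm above the bench; its toe lies under the ear
- shim_2 (a joint): angle of shim lever 2 (rad): 0 to 0.08 at the start, slanting up by about 29 degrees; 0.5 when pressed flat, level on its stop, upper face 24 mm above the bench, the toe then filling the gap under the ear. Stiff hinge: it needs about 5 N at the tab point and stays where it is left
- ear_3 (a point): point on the top of the ear that goes with shim 3, right over its foot, 4 mm beyond the ear's middle, 32 mm above the bench: press down here to test that corner. Given for the level plate; it does not move as the ear sinks. The numbers are not tied to places: any number may be at any corner
- tab_3 (a point): point on the upper face of steel shim lever 3, 28 mm from its pivot, 8 mm from its free end: press straight down here. The lever is a bar 22 mm wide, 4 mm thick, that slants up out from under the plate -x edge of its ear (nearer the robot); pivot 28 mm before the ear's middle, 22 mm above the bench; its toe lies under the ear
- shim_3 (a joint): angle of shim lever 3 (rad): 0 to 0.08 at the start, slanting up by about 29 degrees; 0.5 when pressed flat, level on its stop, upper face 24 mm above the bench, the toe then filling the gap under the ear. Stiff hinge: it needs about 5 N at the tab point and stays where it is left
- ear_4 (a point): point on the top of the ear that goes with shim 4, right over its foot, 4 mm beyond the ear's middle, 32 mm above the bench: press down here to test that corner. Given for the level plate; it does not move as the ear sinks. The numbers are not tied to places: any number may be at any corner
- tab_4 (a point): point on the upper face of steel shim lever 4, 28 mm from its pivot, 8 mm from its free end: press straight down here. The lever is a bar 22 mm wide, 4 mm thick, that slants up out from under the plate -x edge of its ear (nearer the robot); pivot 28 mm before the ear's middle, 22 mm above the bench; its toe lies under the ear
- shim_4 (a joint): angle of shim lever 4 (rad): 0 to 0.08 at the start, slanting up by about 29 degrees; 0.5 when pressed flat, level on its stop, upper face 24 mm above the bench, the toe then filling the gap under the ear. Stiff hinge: it needs about 5 N at the tab point and stays where it is left
- feeler_1 (a joint): how far the tell-tale strip of ear 1 has been pushed down (m). The strip, 10 mm wide, lies against the ear's underside and shows 12 mm beyond its far edge (plate +x). 0 at the start; an ear that sinks pushes it down with it (up to 5 mm) and it stays down, held by light friction; a sound ear moves it less than 1 mm
- feeler_2 (a joint): how far the tell-tale strip of ear 2 has been pushed down (m). The strip, 10 mm wide, lies against the ear's underside and shows 12 mm beyond its far edge (plate +x). 0 at the start; an ear that sinks pushes it down with it (up to 5 mm) and it stays down, held by light friction; a sound ear moves it less than 1 mm
- feeler_3 (a joint): how far the tell-tale strip of ear 3 has been pushed down (m). The strip, 10 mm wide, lies against the ear's underside and shows 12 mm beyond its far edge (plate +x). 0 at the start; an ear that sinks pushes it down with it (up to 5 mm) and it stays down, held by light friction; a sound ear moves it less than 1 mm
- feeler_4 (a joint): how far the tell-tale strip of ear 4 has been pushed down (m). The strip, 10 mm wide, lies against the ear's underside and shows 12 mm beyond its far edge (plate +x). 0 at the start; an ear that sinks pushes it down with it (up to 5 mm) and it stays down, held by light friction; a sound ear moves it less than 1 mm
- spacer_1: amber moulded spacer block with a bolt head on top, 32x44x34 mm; a bystander. Origin: centre of its underside
- driver_yellow: screwdriver with a yellow handle, 171 mm long, lying down; a bystander. Origin: centre of its underside
- tape_black: roll of black tape, 62 mm across, 19 mm high, lying flat; a bystander. Origin: centre of its underside

How it is judged:
On the way, in this order (a step that is already met when the one before it is completed fails the run):
1. the rocking ear is pressed by the fingers until the plate tips (more than 0.015 rad) and the ear's tell-tale goes down (angle between jig_plate's own z axis and vertical above 0.015 rad and contact force between the fingers and jig_plate above 1 N and value of joint any of feeler_1, feeler_2, feeler_3, feeler_4 above 0.0015 m), for 0.1 s.
2. that ear's shim lever is pressed flat (((value of joint feeler_1 above 0.0015 m and value of joint shim_1 above 0.44 rad) or (value of joint feeler_2 above 0.0015 m and value of joint shim_2 above 0.44 rad) or (value of joint feeler_3 above 0.0015 m and value of joint shim_3 above 0.44 rad) or (value of joint feeler_4 above 0.0015 m and value of joint shim_4 above 0.44 rad))), for 0.2 s.
At the end, for the whole second after the job is handed in: The shim lever of the ear that sank is flat (joint above 0.44 of 0.5), the other three are still up (below 0.2), the plate lies level (within 0.02 rad) and at rest on its feet, within 10 mm of where it was, and each bystander lies within 30 mm of its start (((value of joint feeler_1 above 0.0015 m and value of joint shim_1 above 0.44 rad and value of joint each of shim_2, shim_3, shim_4 below 0.2 rad) or (value of joint feeler_2 above 0.0015 m and value of joint shim_2 above 0.44 rad and value of joint each of shim_1, shim_3, shim_4 below 0.2 rad) or (value of joint feeler_3 above 0.0015 m and value of joint shim_3 above 0.44 rad and value of joint each of shim_1, shim_2, shim_4 below 0.2 rad) or (value of joint feeler_4 above 0.0015 m and value of joint shim_4 above 0.44 rad and value of joint each of shim_1, shim_2, shim_3 below 0.2 rad)) and angle between jig_plate's own z axis and vertical below 0.02 rad and height (world z) of jig_plate between 0.021 and 0.027 m and distance of jig_plate from where it was at the start of the episode below 0.01 m and linear speed of jig_plate below 0.02 m/s and distance of each of spacer_1, driver_yellow, tape_black from where it was at the start of the episode below 0.03 m); the robot touches nothing.
It fails at once if a shim lever is pressed down whose ear has not been found to sink ((value of joint shim_1 above 0.25 rad and value of joint feeler_1 below 0.0015 m) or (value of joint shim_2 above 0.25 rad and value of joint feeler_2 below 0.0015 m) or (value of joint shim_3 above 0.25 rad and value of joint feeler_3 below 0.0015 m) or (value of joint shim_4 above 0.25 rad and value of joint feeler_4 below 0.0015 m)).
It fails at once if the jig plate is lifted off its feet (height (world z) of jig_plate above 0.032 m).
It fails at once if a bystander is moved or lifted (30 mm) (distance of any of spacer_1, driver_yellow, tape_black from where it was at the start of the episode above 0.03 m).
It also fails if it takes over 48 s, if anything falls off the work surface, if the arm or the gripper's body presses on something with over 40 N, if the wrist force passes 120 N, or if a joint passes its speed limit or range.

## Robot

A 7-joint arm with a two-finger parallel gripper is mounted at the origin on the work surface; the furniture and walls round the work are solid. World frame = base frame: x ahead of the robot, y to its left, z up, the work surface at z = 0. Lengths are in m, angles in rad, forces in N, time in s.
With the tool pointing down it reaches from about 0.425 to 0.875 m from the base axis. Payload 4.7 kg.
Tool frame: the origin (TCP) lies at the very end of the fingers, on their centre line; the grasp point (between the pads) lies 19 mm behind it; z points along the fingers, y is the line along which they close (so a half turn about z gives the same grasp; the last joint's range is limited). The gripper opens to 87 mm and grips with 3 to 60 N. Pads are 19 mm wide; open, the fingers measure 117 mm over their backs; the gripper's body (75 mm by 190 mm) begins 51 mm behind the grasp point.
Start: joints at [-1.121, 0.321, -0.07, 1.45, 0.023, 1.371, -0.057], TCP at [0.274, 0.589, 0.223] pointing down, gripper open.
Joint ranges: [-2.86, 2.86], [-0.3, 2.09], [-1.38, 1.24], [0.06, 2.45], [-1.56, 4.7], [0.09, 2.05], [-2.69, 2.69]. Speed limits (rad/s): [2.57, 2.57, 3.14, 3.14, 3.14, 3.14, 3.14].

## Interface

Orientations are given as a rotation vector (axis times angle).
In Python, from bench import ctrl, get_image, job gives the robot as it stands.
- The arm moves only by the shell command python3 -m crank 'ROWS' [FORCE]. ROWS is JSON, a list that holds one entry, the list of rows, each a list of 5 numbers: the shift along the tool's x, y, z in mm, then the turn about the tool's z in rad, then the closure, from -1 (fully open) to 1 (shut), so that 0 is half open. A call has 1 to 10 rows; each row shifts and turns the commanded pose from where the row before left it, along the tool's axes as they then stand; what a row does not reach is not made up. A row lasts 1/12 s, in which the tool goes at most 41.7 mm and 7.16 degrees, less where a joint would pass 70% of its speed; a pose out of reach is approached as far as the arm can. A call with a gripper value outside its range is refused whole. The fingers move at their own pace and stop on an object; FORCE is the grip in N (left out, the last holds). Time passes only in rows, so rows that do not move let the fingers close. It gives the time, the measured TCP pose, the force, the opening and the grip force at its end, in the units of the state.
- ctrl.get_state(): the state, without advancing time (a new reading comes with each control period).
- get_image(name): name is "scene" or "top" or "wrist"; returns a dict with "pixels" (400x640x3 uint8, red, green, blue), "fx", "fy", "cx", "cy" (pixels), "T" (4x4, takes a point from camera to world coordinates); the wrist camera has in their place "T_tool_cam" (4x4, takes a point from camera to tool coordinates, whose origin is the TCP and whose axes are the flange's). Camera axes: x right, y down, z forward; pixel columns grow to the right and rows downward; lengths in m; the calibration is good to about 2 mm. A picture is of the moment at which its call begins: read the wrist's pose just before it. There is no depth.
- job.close_job(): hands the job in; it is judged then, once.
The state is a dict: "time": time; "joint_positions": joint angles; "qd": joint speeds; "joint_torque": joint torques, N m; "position": TCP position; "tool_rot": TCP orientation; "ft_force": force on the tool from outside, world axes, zero at the start; "torque": the same for the moment, N m; "grip_width": opening from 0.0 (shut) to 1.0 (fully open); "grip_force": force on a finger pad.
Only numpy, scipy, OpenCV 4.12 (cv2) and the standard library are available. Lean on these libraries where they do the work, as an engineer would, in place of code of your own. Each camera call takes 0.05 s, during which the arm holds its last target. There are 200 camera calls.

## Working session

There is one attempt and no reset: what is moved stays moved. The work goes in short steps, Python scripts to look and compute and a shell command to move; the robot and the scene stay as the last step left them, time stands still between calls to the robot, and variables do not carry over. Pictures are saved under pics/ and viewed, at most 10 in all, crops included, and the job is handed in when it is done.

```bash
mkdir -p pics; ls
python3 - <<'E'
from bench import ctrl,get_image
import cv2,numpy as np
s=ctrl.get_state();print(s)
for n in("top","scene"):
    g=get_image(n);cv2.imwrite(f"pics/{n}0.png",g["pixels"][:,:,::-1]);print(n,g["fx"],g["fy"],g["cx"],g["cy"],np.round(g["T"],4).tolist())
E
```

```text
pics
{'time': 0.0, 'joint_positions': array([-1.12090189,  0.32181267, -0.07008349,  1.45167546,  0.02262474,
        1.37081114, -0.05691174]), 'qd': array([-1.58952318e-04,  7.98271000e-04, -5.09904702e-04, -7.77360592e-05,
        1.48158531e-03, -1.11574723e-04,  7.17271317e-04]), 'joint_torque': array([ 2.05362194e-04, -4.91298294e+01, -4.04154276e-01, -3.12532425e+01,
       -6.41836273e-02,  4.36759565e-02,  1.65912284e-04]), 'position': array([0.27420333, 0.58871516, 0.221468  ]), 'tool_rot': array([-6.79041907e-01, -3.06702740e+00,  2.97986859e-03]), 'ft_force': array([ 0.18145214, -0.02095645, -0.36005531]), 'torque': array([ 0.0028468 , -0.04168558, -0.08069029]), 'grip_force': 0.0, 'grip_width': 1.0027065281608731}
top 463.4679771105132 463.4679771105132 326.1794308161203 194.2399532791101 [[0.0445, -0.9729, 0.2267, 0.3578], [-0.999, -0.0446, 0.0046, -0.0127], [0.0056, -0.2267, -0.9739, 0.9512], [0.0, 0.0, 0.0, 1.0]]
scene 371.15405244088436 371.15405244088436 318.31167390600444 203.6030455435983 [[0.7165, -0.3576, 0.599, 0.031], [-0.6976, -0.3589, 0.6202, -0.5432], [-0.0068, -0.8622, -0.5066, 0.5064], [0.0, 0.0, 0.0, 1.0]]
```

View pics/top0.png

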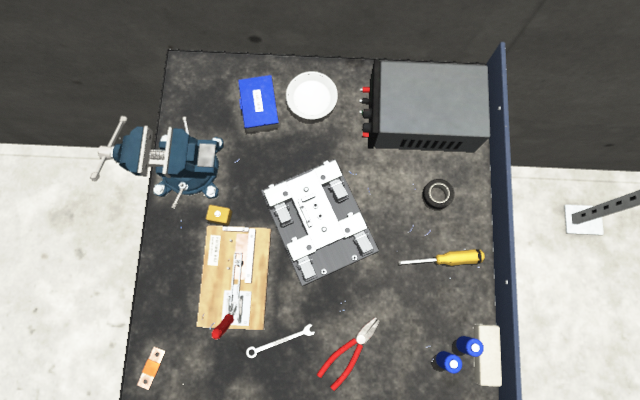

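View pics/scene0.png

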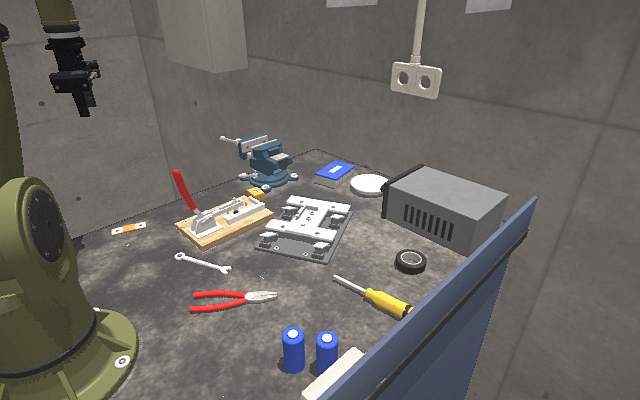

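Run:
```python
import cv2
a=cv2.imread("pics/top0.png")[150:295,250:390]
cv2.imwrite("pics/c1.png",cv2.resize(a,None,fx=4,fy=4,interpolation=cv2.INTER_CUBIC))
```

```text
(no output)
```

View pics/c1.png

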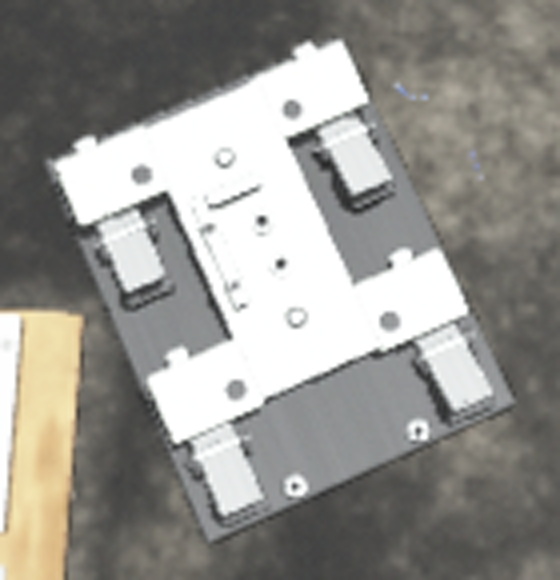

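```bash
cat > h.py <<'E'
import numpy as np,json
from scipy.spatial.transform import Rotation as R
def plate(): return json.load(open("plate.json"))
def w(p,x,y,z): 
    c,s=np.cos(p[2]),np.sin(p[2]);return np.array([p[0]+c*x-s*y,p[1]+s*x+c*y,z])
EAR={(a,b):(a*.060+.004,b*.056,.032) for a in(1,-1) for b in(1,-1)}
TAB={(a,b):(a*.060-.0515,b*.056,.0375) for a in(1,-1) for b in(1,-1)}
def go(kind,a,b,dz=0.03):
    """tool-frame shift (mm) and turn to reach a point dz above"""
    from bench import ctrl
    s=ctrl.get_state();M=R.from_rotvec(s["tool_rot"]);p=plate()
    t=w(p,*(kind[a,b]))+[0,0,dz]
    d=M.inv().apply(t-s["position"])*1e3
    ya=M.as_matrix()[:,1];yaw=np.arctan2(ya[1],ya[0])
    turn=-(p[2]-yaw); turn=(turn+np.pi/2)%np.pi-np.pi/2
    print("t",round(s["time"],2),"pos",s["position"].round(4),"F",s["ft_force"].round(2),"target",t.round(4),"shift",d.round(1),"turn",turn.round(3),"tilt z",M.as_matrix()[:,2].round(3),"q7",s["joint_positions"][6].round(2))
E
python3 - <<'E'
import sys,json,numpy as np
sys.path.insert(0,'.')
from h import *
from bench import get_image
from scipy.optimize import least_squares
g=get_image("top");T=np.array(g["T"]);Ti=np.linalg.inv(T)
def proj(P):
    q=Ti[:3,:3]@P+Ti[:3,3];return np.array([g["fx"]*q[0]/q[2]+g["cx"],g["fy"]*q[1]/q[2]+g["cy"]])
pts=[(78,-80,32,345,40),(42,-80,32,368,100),(78,80,32,55,163),(42,80,32,80,225),(-42,80,32,150,378),(-78,80,32,176,443),(-42,-80,32,440,250),(-78,-80,32,468,312),(-108,86,8,213,542),(-108,-86,8,513,403)]
f=lambda p:np.concatenate([proj(w(p,x/1e3,y/1e3,z/1e3))-np.array([(u+.5)/4-.5+250,(v+.5)/4-.5+150]) for x,y,z,u,v in pts])
r=least_squares(f,[.55,0,.6]);print(r.x,r.fun.reshape(-1,2).round(1).tolist())
json.dump(list(r.x),open("plate.json","w"))
for k in TAB: print(k,"tab px crop",((proj(w(r.x,*TAB[k]))-[250,150])*4).round(),"ear",((proj(w(r.x,*EAR[k]))-[250,150])*4).round(), w(r.x,*EAR[k]).round(3))
go(EAR,-1,1,.19)
E
```

```text
[0.53689139 0.01143003 0.46700045] [[-0.2, 1.7], [1.3, 2.0], [0.8, 1.7], [1.4, 2.0], [0.2, 1.6], [0.9, 2.1], [0.7, 1.2], [1.3, 1.8], [-4.4, -6.7], [-2.1, -7.0]]
(1, 1) tab px crop [153. 270.] ear [111. 174.] [0.569 0.09  0.032]
(1, -1) tab px crop [357. 181.] ear [312.  87.] [ 0.619 -0.01   0.032]
(-1, 1) tab px crop [250. 492.] ear [205. 389.] [0.462 0.036 0.032]
(-1, -1) tab px crop [458. 397.] ear [410. 298.] [ 0.512 -0.064  0.032]
t 0.15 pos [0.2742 0.5889 0.2217] F [-0.25  0.43  0.78] target [0.4617 0.0362 0.222 ] shift [-4.032e+02 -4.219e+02  3.000e-01] turn 0.668 tilt z [-0.001 -0.001 -1.   ] q7 -0.06
```

Run:
```python
import sys,json,numpy as np
sys.path.insert(0,'.')
from h import *
from bench import get_image
from scipy.optimize import least_squares
g=get_image("top");T=np.array(g["T"]);Ti=np.linalg.inv(T)
def proj(P):
    q=Ti[:3,:3]@P+Ti[:3,3];return np.array([g["fx"]*q[0]/q[2]+g["cx"],g["fy"]*q[1]/q[2]+g["cy"]])
pts=[(78,-80,32,345,40),(42,-80,32,368,100),(78,80,32,55,163),(42,80,32,80,225),(-42,80,32,150,378),(-78,80,32,176,443),(-42,-80,32,440,250),(-78,-80,32,468,312)]
f=lambda p:np.concatenate([proj(w(p,x/1e3,y/1e3,z/1e3))-np.array([(u+.5)/4-.5+250,(v+.5)/4-.5+150]) for x,y,z,u,v in pts])
r=least_squares(f,[.55,0,.6]);print(r.x,r.fun.reshape(-1,2).round(1).tolist())
json.dump(list(r.x),open("plate.json","w"))
for k in TAB: print(k,"tab px crop",((proj(w(r.x,*TAB[k]))-[250,150])*4).round(),"ear",((proj(w(r.x,*EAR[k]))-[250,150])*4).round(), w(r.x,*EAR[k]).round(3))
go(EAR,-1,1,.19)
```

```text
[0.54042225 0.01324682 0.46480738] [[-0.9, 0.1], [0.6, 0.4], [0.1, -0.2], [0.6, 0.1], [-0.7, -0.3], [-0.0, 0.2], [-0.2, -0.5], [0.4, 0.2]]
(1, 1) tab px crop [150. 263.] ear [108. 167.] [0.573 0.092 0.032]
(1, -1) tab px crop [354. 174.] ear [309.  81.] [ 0.623 -0.008  0.032]
(-1, 1) tab px crop [246. 484.] ear [201. 382.] [0.465 0.038 0.032]
(-1, -1) tab px crop [454. 390.] ear [406. 291.] [ 0.515 -0.062  0.032]
t 0.2 pos [0.2743 0.589  0.2219] F [ 0.16 -0.63  1.97] target [0.4653 0.0382 0.222 ] shift [-4.056e+02 -4.187e+02  4.000e-01] turn 0.67 tilt z [-0.    -0.001 -1.   ] q7 -0.06
```

```bash
sed -i 's/b\*\.056/b*.062/g' h.py
python3 -m crank '[[[-27,-28,0,0,1],[-27,-28,0,0,1],[-27,-28,0,0,1],[-27,-28,0,0,1],[-27,-28,0,0,1],[-27,-28,0,0,1],[-27,-28,0,0,1],[-27,-28,0,0,1],[-27,-28,0,0,1],[-27,-28,0,0,1]]]' 20
python3 -m crank '[[[-27,-28,0,0,1],[-27,-28,0,0,1],[-27,-28,0,0,1],[0,0,0,0.11,1],[0,0,0,0.11,1],[0,0,0,0.11,1],[0,0,0,0.11,1],[0,0,0,0.11,1],[0,0,0,0.11,1],[0,0,0,0,1]]]'
python3 -c "
from h import *
go(EAR,-1,1,.02)"
```

```text
time: 1.03
position: [0.4012, 0.2195, 0.2226]
tool_rot: [0.679, 3.067, 0.001]
ft_force: [0.6, -0.6, -0.4]
grip_width: 0.324
grip_force: 0.0
time: 1.87
position: [0.4388, 0.111, 0.2225]
tool_rot: [-1.64, -2.679, -0.0]
ft_force: [-1.0, -0.6, -0.6]
grip_width: 0.002
grip_force: 0.0
t 1.87 pos [0.4388 0.111  0.2225] F [-1.03 -0.59 -0.64] target [0.4626 0.0436 0.052 ] shift [-70.9  -9.6 170.5] turn 0.007 tilt z [-0.  0. -1.] q7 0.13
```

```bash
python3 -m crank '[[[-35,-5,0,0,1],[-36,-4.6,0,0,1],[0,0,40,0,1],[0,0,40,0,1],[0,0,40,0,1],[0,0,30,0,1],[0,0,20,0,1],[0,0,0,0,1]]]'
python3 - <<'E'
from h import *
from bench import get_image
import cv2
go(EAR,-1,1,.0)
g=get_image("wrist");cv2.imwrite("pics/w1.png",g["pixels"][:,:,::-1])
E
```

```text
time: 2.53
position: [0.459, 0.0427, 0.0484]
tool_rot: [-1.63, -2.679, 0.01]
ft_force: [-1.2, -0.4, -0.4]
grip_width: 0.004
grip_force: 0.0
t 2.53 pos [0.459  0.0427 0.0484] F [-1.19 -0.35 -0.45] target [0.4626 0.0436 0.032 ] shift [-1.   3.7 16.4] turn 0.013 tilt z [-0.008 -0.003 -1.   ] q7 0.37
```

View pics/w1.png

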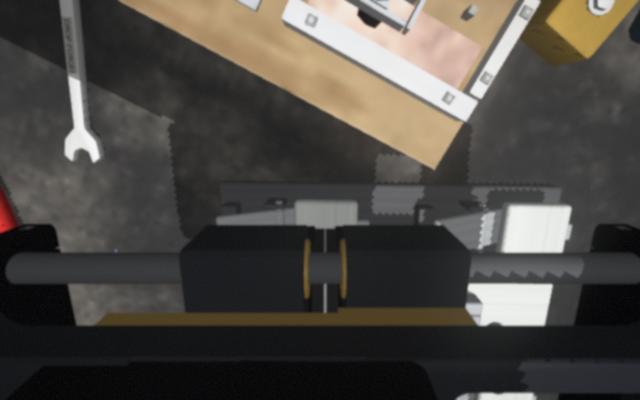

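```bash
python3 -m crank '[[[-1,3.5,6,0,1],[0,0,6,0,1],[0,0,2,0,1],[0,0,1,0,1],[0,0,0,0,1]]]'
python3 -m crank '[[[0,0,1,0,1],[0,0,1,0,1],[0,0,0,0,1]]]'
python3 -m crank '[[[0,0,1,0,1],[0,0,1,0,1],[0,0,0,0,1]]]'
python3 -c "
from h import *
go(EAR,-1,1,.0)"
```

```text
time: 3.0
position: [0.4668, 0.0444, 0.038]
tool_rot: [1.636, 2.682, 0.001]
ft_force: [0.0, 0.4, -0.5]
grip_width: 0.006
grip_force: 0.0
time: 3.25
position: [0.4665, 0.0444, 0.0357]
tool_rot: [1.636, 2.682, 0.001]
ft_force: [-0.5, 0.4, 0.5]
grip_width: 0.006
grip_force: 0.0
time: 3.5
position: [0.4663, 0.0443, 0.0334]
tool_rot: [-1.636, -2.682, 0.0]
ft_force: [0.3, -0.7, 0.2]
grip_width: 0.004
grip_force: 0.0
t 3.5 pos [0.4663 0.0443 0.0334] F [ 0.31 -0.66  0.2 ] target [0.4626 0.0436 0.032 ] shift [ 1.1 -3.6  1.4] turn 0.01 tilt z [-0. -0. -1.] q7 0.38
```

```bash
python3 -m crank '[[[1,-3.5,0,0,1],[0,0,1,0,1],[0,0,1,0,1],[0,0,0,0,1]]]'
python3 -m crank '[[[0,0,1,0,1],[0,0,1,0,1],[0,0,0,0,1]]]'
python3 -m crank '[[[0,0,1,0,1],[0,0,0,0,1]]]'
```

```text
time: 3.83
position: [0.4624, 0.0434, 0.0324]
tool_rot: [-1.636, -2.68, 0.001]
ft_force: [-4.7, -1.0, 9.8]
grip_width: 0.006
grip_force: 5.0
time: 4.08
position: [0.4624, 0.0435, 0.0322]
tool_rot: [-1.635, -2.679, 0.001]
ft_force: [-11.8, -2.0, 26.7]
grip_width: 0.007
grip_force: 13.7
time: 4.25
position: [0.4624, 0.0434, 0.0321]
tool_rot: [-1.635, -2.679, 0.001]
ft_force: [-13.6, -2.4, 35.5]
grip_width: 0.003
grip_force: 17.9
```

Near-left ear is rigid. Next: near-right.

```bash
python3 -m crank '[[[0,0,-15,0,1],[0,0,-15,0,1],[0,0,0,0,1],[0,0,0,0,1]]]'
python3 -c "
from h import *
go(EAR,-1,-1,.0)"
```

```text
time: 4.58
position: [0.4635, 0.0438, 0.059]
tool_rot: [1.636, 2.681, 0.003]
ft_force: [0.4, -0.1, -0.3]
grip_width: 0.009
grip_force: 0.0
t 4.58 pos [0.4635 0.0438 0.059 ] F [ 0.45 -0.11 -0.27] target [ 0.5182 -0.0673  0.032 ] shift [-123.8   -2.3   27. ] turn 0.01 tilt z [ 0.002  0.001 -1.   ] q7 0.36
```

```bash
python3 -m crank '[[[-31,-0.5,0,0,1],[-31,-0.5,0,0,1],[-31,-0.5,0,0,1],[-31,-0.5,0,0,1],[0,0,10,0,1],[0,0,10,0,1],[0,0,0,0,1],[0,0,0,0,1],[0,0,0,0,1]]]'
python3 -c "
from h import *
go(EAR,-1,-1,.0)"
```

```text
time: 5.33
position: [0.5172, -0.0663, 0.038]
tool_rot: [-1.633, -2.682, 0.0]
ft_force: [-0.1, 0.2, 0.0]
grip_width: 0.006
grip_force: 0.0
t 5.33 pos [ 0.5172 -0.0663  0.038 ] F [-0.08  0.23  0.  ] target [ 0.5182 -0.0673  0.032 ] shift [-1.4  0.4  6. ] turn 0.012 tilt z [-0.001  0.    -1.   ] q7 0.67
```

```bash
python3 -m crank '[[[-1,0.5,2,0,1],[0,0,2,0,1],[0,0,1,0,1],[0,0,1,0,1],[0,0,0,0,1]]]'
python3 -m crank '[[[0,0,1,0,1],[0,0,1,0,1],[0,0,0,0,1]]]'
python3 -m crank '[[[0,0,1,0,1],[0,0,0,0,1]]]'
```

```text
time: 5.75
position: [0.5187, -0.068, 0.0325]
tool_rot: [-1.636, -2.682, -0.0]
ft_force: [-0.1, 0.6, 0.3]
grip_width: 0.005
grip_force: 0.0
time: 6.0
position: [0.5188, -0.0683, 0.0307]
tool_rot: [1.636, 2.682, 0.0]
ft_force: [-0.4, -0.5, 2.3]
grip_width: 0.007
grip_force: 1.0
time: 6.17
position: [0.5188, -0.0683, 0.0296]
tool_rot: [1.636, 2.682, 0.0]
ft_force: [-0.7, 0.0, 2.7]
grip_width: 0.001
grip_force: 1.3
```

It gives (about 2.5 N); press on to the stop.

```bash
python3 -m crank '[[[0,0,1,0,1],[0,0,1,0,1],[0,0,0,0,1]]]'
python3 -m crank '[[[0,0,1,0,1],[0,0,1,0,1],[0,0,0,0,1],[0,0,0,0,1]]]'
python3 -m crank '[[[0,0,-10,0,1],[0,0,-15,0,1],[0,0,-10,0,1],[0,0,0,0,1],[0,0,0,0,1]]]'
python3 -c "
from h import *
go(TAB,-1,-1,.0)"
```

```text
time: 6.42
position: [0.5189, -0.0684, 0.0283]
tool_rot: [-1.637, -2.681, -0.0]
ft_force: [-2.5, -0.0, 8.1]
grip_width: 0.004
grip_force: 4.2
time: 6.75
position: [0.5189, -0.0684, 0.0279]
tool_rot: [-1.636, -2.681, -0.001]
ft_force: [-7.2, -0.0, 21.7]
grip_width: 0.005
grip_force: 10.8
time: 7.17
position: [0.5192, -0.0681, 0.0608]
tool_rot: [1.636, 2.681, 0.001]
ft_force: [-0.5, -1.1, -1.1]
grip_width: 0.004
grip_force: 0.0
t 7.17 pos [ 0.5192 -0.0681  0.0608] F [-0.5  -1.11 -1.11] target [ 0.4685 -0.0922  0.0375] shift [  1.8 -56.   23.2] turn 0.01 tilt z [ 0.001  0.    -1.   ] q7 0.66
```

```bash
python3 -m crank '[[[1,-28,0,0,1],[1,-28,0,0,1],[0,0,5,0,1],[0,0,5,0,1],[0,0,0,0,1],[0,0,0,0,1]]]'
python3 - <<'E'
from h import *
from bench import get_image
import cv2
go(TAB,-1,-1,.0)
a=get_image("top")["pixels"][150:295,250:390,::-1];b=get_image("scene")["pixels"][180:280,240:370,::-1]
r=lambda x:cv2.resize(x,(390,390),interpolation=cv2.INTER_CUBIC)
cv2.imwrite("pics/c2.png",cv2.hconcat([r(a),r(b)]))
E
```

```text
time: 7.67
position: [0.4683, -0.0916, 0.05]
tool_rot: [-1.635, -2.682, 0.001]
ft_force: [0.0, -0.2, 0.4]
grip_width: 0.006
grip_force: 0.0
t 7.67 pos [ 0.4683 -0.0916  0.05  ] F [ 0.03 -0.16  0.41] target [ 0.4685 -0.0922  0.0375] shift [-0.6 -0.1 12.5] turn 0.011 tilt z [-0.001 -0.    -1.   ] q7 0.68
```

View pics/c2.png

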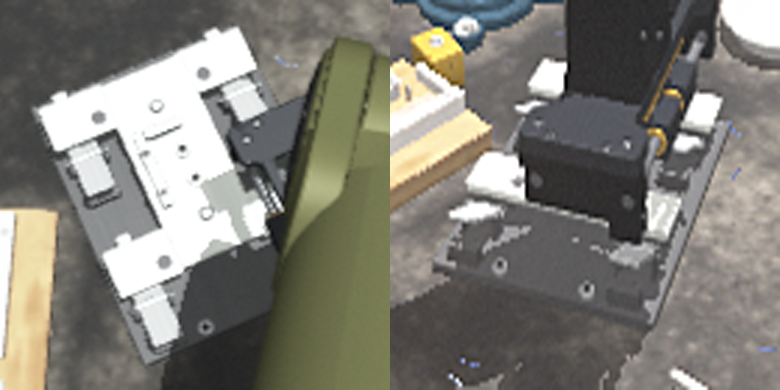

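The right panel shows the shut fingers (~(620,225)) just above the near-right lever (~(630,252)); the other levers stand up. Press down.

```bash
python3 -m crank '[[[0,0,4,0,1],[0,0,4,0,1],[0,0,2,0,1],[0,0,2,0,1],[0,0,2,0,1],[0,0,0,0,1]]]'
python3 -m crank '[[[0,0,2,0,1],[0,0,2,0,1],[0,0,2,0,1],[0,0,2,0,1],[0,0,0,0,1]]]'
python3 -m crank '[[[0,0,1,0,1],[0,0,1,0,1],[0,0,1,0,1],[0,0,1,0,1],[0,0,0,0,1]]]'
```

```text
time: 8.27
position: [0.4669, -0.0925, 0.0362]
tool_rot: [-1.636, -2.68, 0.002]
ft_force: [-3.2, -0.4, 4.0]
grip_width: 0.01
grip_force: 2.2
time: 8.68
position: [0.4678, -0.0926, 0.0285]
tool_rot: [-1.637, -2.681, 0.001]
ft_force: [-1.6, -0.4, 2.6]
grip_width: 0.004
grip_force: 1.1
time: 9.1
position: [0.4677, -0.0926, 0.0244]
tool_rot: [-1.637, -2.681, 0.001]
ft_force: [-2.6, -1.7, 3.1]
grip_width: 0.003
grip_force: 1.4
```

```bash
python3 -m crank '[[[0,0,1,0,1],[0,0,1,0,1],[0,0,0,0,1],[0,0,0,0,1]]]'
python3 -m crank '[[[0,0,1,0,1],[0,0,0,0,1],[0,0,0,0,1]]]'
```

```text
time: 9.43
position: [0.4678, -0.0925, 0.0238]
tool_rot: [-1.636, -2.681, 0.0]
ft_force: [-7.9, -2.2, 15.9]
grip_width: 0.01
grip_force: 8.2
time: 9.68
position: [0.4679, -0.0926, 0.0236]
tool_rot: [-1.636, -2.68, -0.0]
ft_force: [-9.7, -1.7, 24.6]
grip_width: 0.012
grip_force: 12.1
```

On its stop at 24 mm. Lift clear straight up and move aside to look.

```bash
python3 -m crank '[[[0,0,-8,0,1],[0,0,-20,0,1],[0,0,-35,0,1],[0,0,-35,0,1],[0,0,-35,0,1],[0,0,-35,0,1],[0,0,0,0,1]]]'
python3 -m crank '[[[35,0,0,0,1],[35,0,0,0,1],[35,0,0,0,1],[35,0,0,0,1],[35,0,0,0,1],[35,0,0,0,1],[35,0,0,0,1],[0,0,0,0,1],[0,0,0,0,1],[0,0,0,0,1]]]'
python3 - <<'E'
from bench import get_image
import cv2
a=get_image("top")["pixels"][150:295,250:390,::-1];b=get_image("scene")["pixels"][180:280,240:370,::-1]
r=lambda x:cv2.resize(x,(390,390),interpolation=cv2.INTER_CUBIC)
cv2.imwrite("pics/c3.png",cv2.hconcat([r(a),r(b)]))
E
```

```text
time: 10.27
position: [0.4727, -0.0919, 0.1964]
tool_rot: [1.63, 2.673, 0.013]
ft_force: [1.3, -0.5, 0.0]
grip_width: 0.008
grip_force: 0.0
time: 11.1
position: [0.3563, 0.1257, 0.1894]
tool_rot: [1.636, 2.682, 0.001]
ft_force: [-0.1, 0.0, -0.2]
grip_width: 0.007
grip_force: 0.0
```

View pics/c3.png

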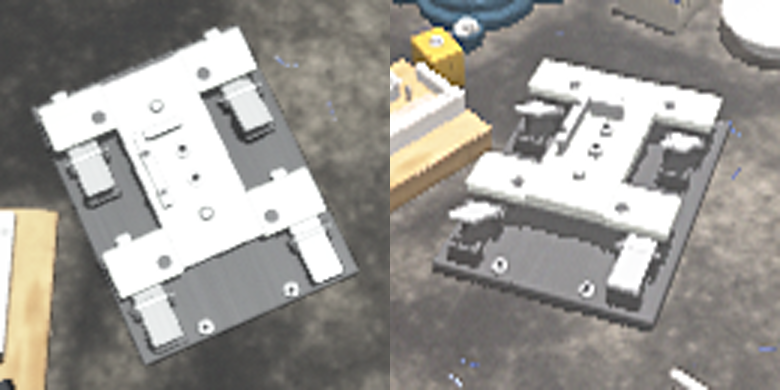

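The near-right lever (right panel, (632,270)) lies flat. The other three, at (475,215), (540,110) and (685,145), are still up. The plate is level and in place, and the arm is clear.

```bash
python3 -c "
from bench import job
print(job.close_job())"
```

```text
the job is handed in; nothing more can be done
None
```

The near-right ear was the one that sank (about 4 mm, giving way at 2–3 N). I pressed its shim lever flat, left the other three levers up, and handed the job in at about 11 s; no verdict came back.

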